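# Crank the lid press down on the tea canister and lock it

### The job

The tea canister's new lid seal must set under the small hand press. Turn the crank by its wooden grip, clockwise from above and in a steady circle, until the pad sits on the lid and the pad's spring is squeezed about half way (never squeezed solid), then let go and swing the lock lever clockwise all the way to its stop. Leave the canister standing under the pad and everything else where it is.

Things in the scene. Friction and masses are not known exactly. Their poses are not given: they have to be found in the camera images.
- press: Grey bench press, fixed to the tiled surface. Origin on the surface, straight under the vertical spindle and crank axis; z up, y along its cross head. Base plate 160 (x) x 310 (y) x 15 high, y -120 to 190. Two steel columns, 22 diameter, at y = -100 and y = +100. Cross head: bar 50 (x) x 315 (y, -125 to 190), z 185 to 215. Spindle 16 diameter, its top stands 34 to 48 mm above the cross head at the start and sinks as the press is wound down
- crank (a joint): Crank on top of the cross head, on the press axis: flat steel arm 20 wide, its top at z = 230 above the surface, with an upright wooden grip 60 mm from the axis. Value in rad, grows clockwise seen from above (that lowers the pad 24 mm per full turn); range 0 to 19.6, starts between 0.5 and 4.2. Self-locking: it stays where it is left; about 1.5 to 2 N at the grip turns it. About one and a half to just over two turns are needed
- grip_mid (a point): Middle of the crank's upright wooden grip, 261 mm above the surface, 60 mm from the press axis. The grip is a round barrel 26 diameter, 233 to 283 mm above the surface, and spins freely on its pin, so it may be held without turning the hand while it goes round. Its own x and y axes are of no meaning
- plunger (a joint): Downward travel of the spindle and its collar (m), 0.00382 per rad of crank; moved only by the crank
- pad (a joint): Spring squeeze of the pad (m): 0 while the pad hangs free, grows as the pad is pushed up towards the collar above it, 0.016 = spring solid. The spring is visible between pad and collar: gap 16 mm when free, 8 mm when half squeezed. Light spring, 2 N preload plus 0.5 N per mm
- pad_face (a point): Centre of the underside of the black rubber pad (46 diameter, 12 thick) under the spindle, on the press axis; 28 to 42 mm above the canister lid at the start. Touches the lid at 100 mm above the surface
- canister: Loose stainless tea canister with its clip-on lid on, 80 diameter, 85 high, standing on the base plate under the pad, within 4 mm of the press axis. Origin at the centre of its underside; z up
- lid_top (a point): Centre of the top of the canister's lid, 100 mm above the surface
- lock (a joint): Lock lever on the left (+y) end of the cross head, pivot vertical at x = 0, y = +160 of the press. Value in rad: 0 = lever points to the press's -x (towards the robot), grows clockwise seen from above, 1.571 = at its stop, pointing to the press's +y (locked). Starts 0 to 0.3. Stiff, stays where it is left; about 2 to 3 N at its pin
- lock_pin (a point): Middle of the upright black pin near the end of the lock lever, 52 mm from the lever's pivot, 249 mm above the surface. Pin round, 16 diameter, from the lever bar's top at 228 to 265 mm above the surface
- tray: Bystander: round rattan-look plastic tray, 256 diameter, 30 high, origin under its centre
- bell: Bystander: white plastic bicycle bell with thumb lever, 56 diameter, 33 high, lying in the tray; origin under its centre
- key: Bystander: silver car key, 80 x 26 x 8, lying on the press's base plate on the side away from the robot; origin under its middle
- comb: Bystander: small wooden comb, 130 x 32 x 5, lying on the surface between the robot and the press; origin under its middle
- gasket: Bystander: flat black rubber ring, 72 diameter, 5 thick, lying left of the press; origin under its centre
- mug: Bystander: white mug, 80 diameter, 90 high, left of the press; origin under its centre
- screwdriver: Bystander: screwdriver, 160 long, lying to the right near the robot; origin at its middle
Mind the look-alikes: they are no part of the job. What is shaped like the canister but blue or orange is not meant.

How it is judged (in metres and radians):
On the way, in this order (a step that is already met when the one before it is completed fails the run):
1. the pad presses on the lid with its spring squeezed 2 to 14 mm, wound down by the crank (past 11 rad), while the lock lever is still open (below 0.6 rad) (value of joint pad between 0.002 and 0.014 m and contact force between pad and canister above 1 N and value of joint crank above 11 rad and value of joint lock below 0.6 rad), for 0.2 s.
2. the lock lever is swung to its stop (above 1.4 rad) (value of joint lock above 1.4 rad), for 0.2 s.
At the end, for the whole second after the job is handed in: The pad presses on the canister lid with its spring squeezed 2 to 14 mm (of 16), the crank is at rest, the lock lever is at its stop (above 1.4 of 1.571 rad), and the canister stands upright within 12 mm of where it was (value of joint pad between 0.002 and 0.014 m and contact force between pad and canister above 1 N and value of joint lock above 1.4 rad and velocity of joint crank between -0.3 and 0.3 rad/s and distance of canister from where it was at the start of the episode below 0.012 m and angle between canister's own z axis and vertical below 0.1 rad); the robot touches nothing.
It fails at once if the pad's spring is squeezed solid (more than 15.3 mm) (value of joint pad above 0.0153 m).
It fails at once if the canister is tipped (angle between canister's own z axis and vertical above 0.25 rad).
It fails at once if the tray, bell, key, comb, gasket, mug or screwdriver is moved more than 30 mm (distance of any of tray, bell, key, comb, gasket, mug, screwdriver from where it was at the start of the episode above 0.03 m).
It also fails if it takes over 69 s, if anything falls off the work surface, if the arm or the gripper's body presses on something with over 40 N, if the wrist force passes 120 N, or if a joint passes its speed limit or range.

### The arm

A 7-joint arm with a two-finger parallel gripper is mounted at the origin on the work surface. World frame = base frame: x ahead of the robot, y to its left, z up, the work surface at z = 0. Lengths are in m, angles in degrees, forces in N, time in s.
With the tool pointing down it reaches from about 0.425 to 0.875 m from the base axis. Payload 4.7 kg.
Tool frame: the origin (TCP) lies midway between the tips of the shut fingers; the grasp point (between the pads) lies 19 mm behind it (env.tcp_to_grasp is the distance from the TCP to the grasp point, in m); z points along the fingers, x is the direction in which the jaws open and shut, and the axes are right-handed (so a half turn about z gives the same grasp; the last joint's range is limited). The gripper opens to 87 mm and grips with 3 to 60 N. Pads are 19 mm wide; open, the fingers measure 117 mm over their backs; the gripper's body (75 mm by 190 mm) begins 51 mm behind the grasp point.
Start: joints at [-65.827, 18.392, -4.016, 83.108, 1.295, 78.541, -3.26], TCP at [0.258, 0.597, 0.201] pointing down, gripper open.
Joint ranges: [-163.93, 163.93], [-17.29, 119.83], [-79.2, 71.16], [3.27, 140.29], [-89.18, 269.18], [5.43, 117.66], [-154.24, 154.24]. Speed limits (degrees/s): [147.25, 147.25, 180, 180, 180, 180, 180].

### API

Orientations are given as [roll, pitch, yaw] about the fixed x, y, z axes, in that order (R = Rz(yaw) Ry(pitch) Rx(roll)).
In Python, from cell import env, viewer gives the robot as it stands.
- The arm moves only by the shell command python3 -m pendant 'ROWS' [OPENING] [FORCE]. ROWS is JSON, a list of rows, each a list of 6 numbers: the shift along the tool's x, y, z each as a share of 0.1 m, from -1 to 1, then the turn, a rotation vector about the tool's x, y, z each as a share of 90 degrees, from -1 to 1. A call has exactly 8 rows; each row is the pose to reach, as a shift and turn from the pose commanded when the call began, along the tool's axes at that moment; what a row does not reach only later rows make up. A row lasts 1/8 s, in which the tool goes at most 62.5 mm and 10.7 degrees, less where a joint would pass 70% of its speed; a pose out of reach is approached as far as the arm can. A call with a number of a shift or a turn outside -1 to 1 is refused whole. A call with a gripper value outside its range is refused whole. OPENING is the finger opening in mm, from 0 to 87, set as the call begins (- or left out, the last holds). The fingers move at their own pace and stop on an object; FORCE is the grip in N (left out, the last holds). Time passes only in rows, so rows that repeat a pose let the fingers close, or fill a call up. It gives the time, the measured TCP pose, the force and the opening at its end, in the units of the state.
- env.get_obs(): the state, without advancing time (a new reading comes with each control period).
- viewer.read_camera(name): name is "scene" or "top" or "wrist"; returns a dict with "frame" (480x640x3 uint8, red, green, blue), "fx", "fy", "cx", "cy" (pixels), "k1" (the pictures are not rectified: a ray, as slopes to the right and down, at radius r is drawn at 1 + k1 r^2 times it, then the intrinsics apply), "view" (4x4, takes a point from world to camera coordinates); the wrist camera has in their place "hand_eye" (4x4, takes a point from camera to tool coordinates, whose origin is the TCP and whose axes are the tool frame's). Camera axes: x right, y down, z forward; pixel columns grow to the right and rows downward; lengths in m; the calibration is good to about 2 mm. A picture is of the moment at which its call begins: read the wrist's pose just before it. There is no depth.
- env.sign_off(): hands the job in, once; it reports no verdict.
The state is a dict: "time_s": time; "qpos": joint angles; "joint_velocities": joint speeds; "effort": joint torques, N m; "tool_pos": TCP position; "tool_rot": TCP orientation; "force": force on the tool from outside, world axes, zero at the start; "wrist_torque": the same for the moment, N m; "grip_width": finger opening in m.
Only numpy, scipy, OpenCV 4.12 (cv2) and the standard library are available. Lean on these libraries where they do the work, as an engineer would, in place of code of your own. Each camera call takes 0.05 s, during which the arm holds its last target.

## Working session

There is one attempt and no reset: what is moved stays moved. The work goes in short steps, Python scripts to look and compute and a shell command to move; the robot and the scene stay as the last step left them, time stands still between calls to the robot, and variables do not carry over. Pictures are saved under pics/ and viewed, and the job is handed in when it is done.

```bash
ls; mkdir -p pics
python3 - <<'E'
from cell import env, viewer
import cv2
o=env.get_obs()
for k in o: print(k,o[k])
for n in ("scene","top","wrist"):
    c=viewer.read_camera(n); cv2.imwrite(f"pics/{n}0.png",c["frame"][:,:,::-1])
    print(n,c["fx"],c["fy"],c["cx"],c["cy"],c["k1"]); print(c.get("view",c.get("hand_eye")))
E
```

```text
pics
time_s 0.0
qpos [-65.82763055  18.43764007  -4.01856773  83.17522443   1.29417774
  78.54167805  -3.25969548]
joint_velocities [-0.00410327  0.02836972 -0.07680603 -0.02513137 -0.01760563  0.02723809
 -0.07977137]
effort [-3.21633679e-04 -4.91290855e+01 -4.04090155e-01 -3.12527204e+01
 -6.39306614e-02  4.39245184e-02  1.73000572e-04]
tool_pos [0.25755008 0.59613894 0.19957524]
tool_rot [1.79995914e+02 1.09329401e-01 6.66404050e+01]
force [-0.68420004  0.08955952  0.22173297]
wrist_torque [-0.02398567  0.04447921 -0.00791362]
grip_width 0.0870476426574403
scene 612.7251312171682 612.7251312171682 320.98973565290294 238.19147258875452 -0.11503140932711146
[[-0.29066456  0.95681916  0.00334704  0.18284478]
 [ 0.71574828  0.21975036 -0.66288323 -0.23274852]
 [-0.63499489 -0.19028103 -0.74871531  2.23626481]
 [ 0.          0.          0.          1.        ]]
top 506.70555509988156 506.70555509988156 317.5616684367217 237.04529723294246 -0.047019937048040986
[[-2.00532557e-02 -9.99537695e-01 -2.28530923e-02 -1.14006437e-03]
 [-9.94230818e-01  2.23453757e-02 -1.04908365e-01  5.10866189e-01]
 [ 1.05370526e-01  2.06174944e-02 -9.94219277e-01  1.38632809e+00]
 [ 0.00000000e+00  0.00000000e+00  0.00000000e+00  1.00000000e+00]]
wrist 424.40379735680193 424.40379735680193 319.06554169376415 226.99285247901076 0.007856683118182526
[[ 9.99999332e-01  2.71106930e-04 -1.12398817e-03  2.19608877e-04]
 [ 8.07952590e-05  9.53360494e-01  3.01833996e-01 -8.35314108e-02]
 [ 1.15339521e-03 -3.01833885e-01  9.53359835e-01 -1.84617213e-01]
 [ 0.00000000e+00  0.00000000e+00  0.00000000e+00  1.00000000e+00]]
```

View pics/scene0.png

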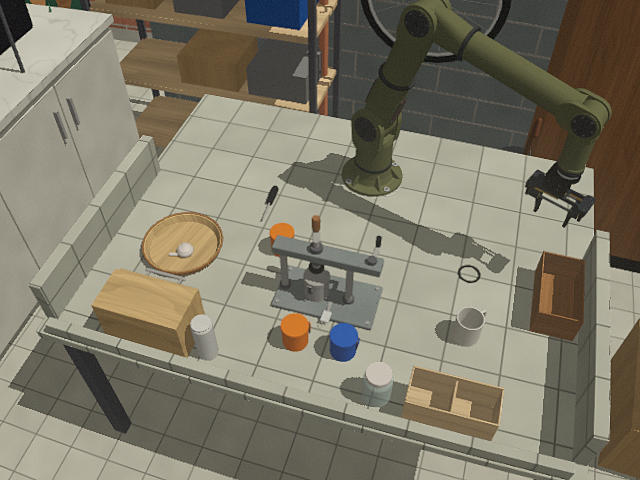

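View pics/top0.png

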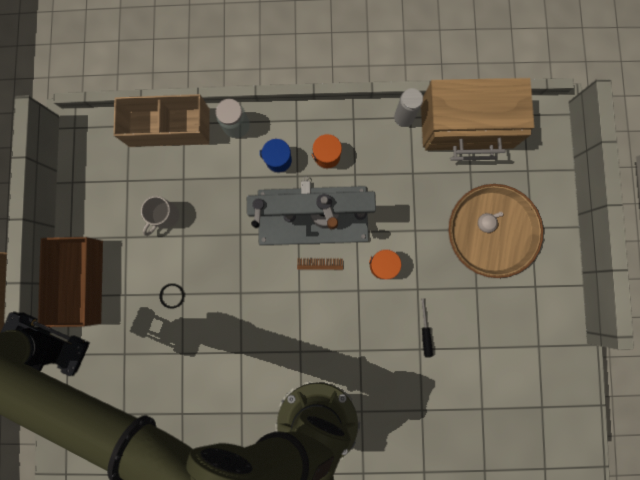

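View pics/wrist0.png

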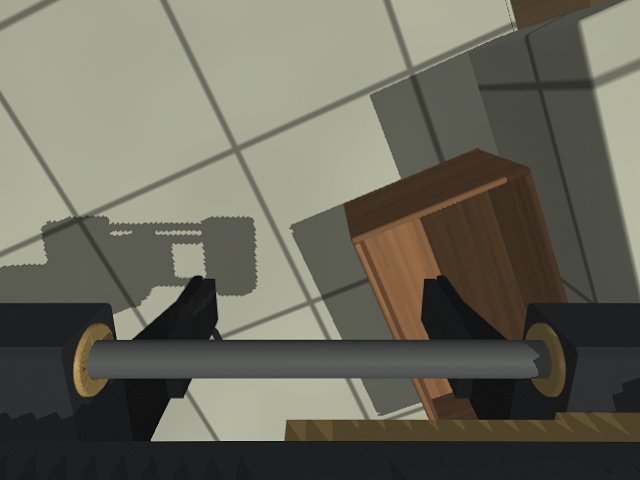

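The scene camera shows the press at about (328,270), with the crank grip at (316,225) and the lock pin at (378,242). The steel canister under the pad is at (317,285). The look-alikes are two orange canisters and one blue. In the top camera the press is at (312,212), the grip near (332,222) and the lock pin near (255,222). Next I'll enlarge both views to measure.

Run:
```python
import cv2
t=cv2.imread("pics/top0.png"); s=cv2.imread("pics/scene0.png")
cv2.imwrite("pics/topc.png",cv2.resize(t[165:285,235:395],None,fx=5,fy=5,interpolation=cv2.INTER_CUBIC))
cv2.imwrite("pics/scenec.png",cv2.resize(s[205:335,255:395],None,fx=4.6,fy=4.6,interpolation=cv2.INTER_CUBIC))
```

```text
(no output)
```

View pics/topc.png

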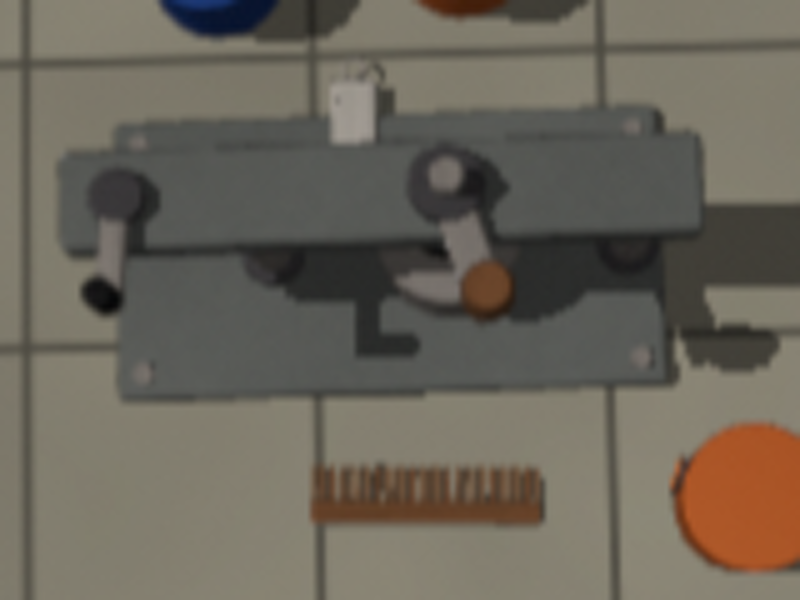

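View pics/scenec.png

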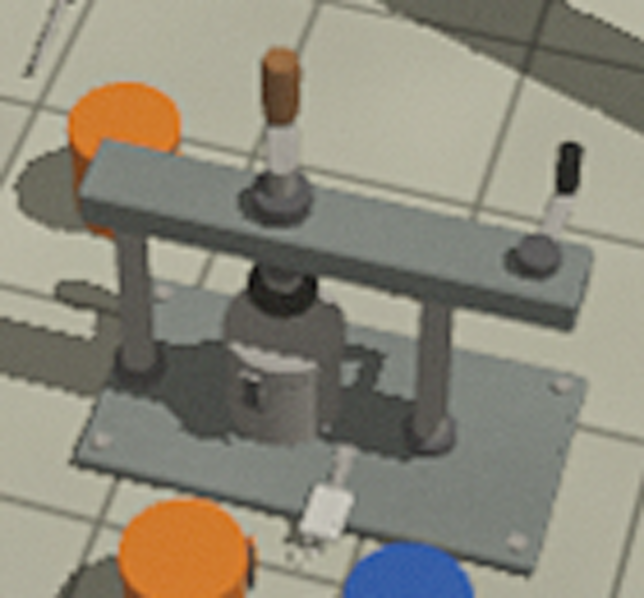

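```bash
cat > h.py <<'E'
import numpy as np, cv2
from scipy.optimize import least_squares
def cam(name):
    from cell import viewer
    return viewer.read_camera(name)
def proj(c,P,V=None):
    V=np.array(c["view"]) if V is None else V
    p=np.atleast_2d(P)@V[:3,:3].T+V[:3,3]
    s=p[:,:2]/p[:,2:]; r2=(s**2).sum(1,keepdims=True)
    s=s*(1+c["k1"]*r2)
    return s*[c["fx"],c["fy"]]+[c["cx"],c["cy"]]
def atz(c,uv,z,V=None):
    V=np.array(c["view"]) if V is None else V
    f=lambda xy: proj(c,[xy[0],xy[1],z],V)[0]-uv
    return least_squares(f,[0.6,0.0]).x
def wristview(c,o):
    from scipy.spatial.transform import Rotation as R
    T=np.eye(4);T[:3,:3]=R.from_euler('xyz',o["tool_rot"],degrees=True).as_matrix();T[:3,3]=o["tool_pos"]
    return np.linalg.inv(T@np.array(c["hand_eye"]))
def world(p,L):
    L=np.atleast_2d(L);c,s=np.cos(p[2]),np.sin(p[2])
    return np.c_[p[0]+c*L[:,0]-s*L[:,1],p[1]+s*L[:,0]+c*L[:,1],L[:,2]]
E
cat > fit.py <<'E'
from h import *
t=cam("top");s=cam("scene")
print("cam pos",-np.array(t["view"])[:3,:3].T@np.array(t["view"])[:3,3])
T=[((122,400),(-.08,.19,.015)),((668,382),(-.08,-.12,.015)),((655,108),(.08,-.12,.015)),((117,125),(.08,.19,.015)),((62,155),(.025,.19,.215)),((698,132),(.025,-.125,.215)),((117,193),(0,.16,.228))]
S=[((585,378),(-.08,.19,.015)),((530,573),(.08,.19,.015)),((75,462),(.08,-.12,.015)),((593,252),(-.025,.19,.215)),((105,140),(-.025,-.125,.215)),((535,250),(0,.16,.228))]
tu=np.array([(np.array(a)+.5)/5-.5+[235,165] for a,_ in T]);su=np.array([(np.array(a)+.5)/4.6-.5+[255,205] for a,_ in S])
TL=[b for _,b in T];SL=[b for _,b in S]
f=lambda p:np.r_[(proj(t,world(p,TL))-tu).ravel(),(proj(s,world(p,SL))-su).ravel()]
r=least_squares(f,[.6,0,0],loss='soft_l1');p=r.x
print("press",p[:2],np.degrees(p[2]));print(f(p).reshape(-1,2).round(1))
for nm,pt,st,z in (("grip",(487,282),(281,56),.283),("pin",(99,294),(569,149),.265)):
    for c,k,o,u in ((t,5,[235,165],pt),(s,4.6,[255,205],st)):
        w=atz(c,(np.array(u)+.5)/k-.5+o,z); d=w-p[:2]
        L=np.array([[np.cos(p[2]),np.sin(p[2])],[-np.sin(p[2]),np.cos(p[2])]])@d
        print(nm,w.round(4),"local",L.round(4),np.hypot(*L), np.hypot(L[0],L[1]-.16))
np.save("press.npy",p)
E
python3 fit.py
```

```text
cam pos [ 0.36181793 -0.04113765  1.43188219]
press [ 0.57631006 -0.03308047] 0.3851183518335773
[[-1.  -0.2]
 [ 0.   0.2]
 [ 0.5 -1.1]
 [-0.7 -1.1]
 [-1.  -1.3]
 [ 0.7 -0.7]
 [-0.4 -0.2]
 [ 0.5 -1.1]
 [ 0.3 -1.5]
 [-1.2 -2.2]
 [ 0.1 -2.1]
 [-1.2 -2. ]
 [ 0.4 -0.4]]
grip [ 0.5197 -0.0511] local [-0.0567 -0.0176] 0.059373671662356076 0.18644223027142015
grip [ 0.5193 -0.0497] local [-0.0571 -0.0162] 0.05934454549125866 0.18525772081378436
pin [0.5208 0.1297] local [-0.0544  0.1631] 0.17196611359464614 0.0545247347570746
pin [0.5255 0.1319] local [-0.0497  0.1654] 0.17265191970860058 0.049951991614477415
```

Both views agree to about 2 mm. The press is at (0.576, -0.033) with yaw 0.4°, the grip at (0.5195, -0.050) and the lock pin near (0.523, 0.131). I'll move up and over towards it.

```bash
python3 -m pendant '[[-0.1,0.09,-0.13,0,0,0],[-0.25,0.22,-0.26,0,0,0],[-0.4,0.35,-0.4,0,0,0],[-0.55,0.49,-0.55,0,0,0],[-0.7,0.62,-0.7,0,0,0],[-0.85,0.75,-0.85,0,0,0],[-0.95,0.84,-0.95,0,0,0],[-1,0.88,-1,0,0,0]]' 60 10
```

```text
time_s: 1.25
tool_pos: [0.2995, 0.4693, 0.3016]
tool_rot: [180.0, -0.1, 66.6]
force: [0.0, 0.9, -0.5]
grip_width: 0.0599
```

```bash
for i in 1; do python3 -m pendant '[[-0.1,0.09,-0.13,0,0,0],[-0.25,0.22,-0.26,0,0,0],[-0.4,0.35,-0.4,0,0,0],[-0.55,0.49,-0.55,0,0,0],[-0.7,0.62,-0.7,0,0,0],[-0.85,0.75,-0.85,0,0,0],[-0.95,0.84,-0.95,0,0,0],[-1,0.88,-1,0,0,0]]'; done
python3 -m pendant '[[-0.1,0.09,0,0,0,0],[-0.25,0.22,0,0,0,0],[-0.4,0.35,0,0,0,0],[-0.55,0.49,0,0,0,0],[-0.7,0.62,0,0,0,0],[-0.85,0.75,0,0,0,0],[-0.95,0.84,0,0,0,0],[-1,0.88,0,0,0,0]]'
python3 -m pendant '[[-0.1,0.09,0,0,0,-0.03],[-0.25,0.22,0,0,0,-0.06],[-0.4,0.35,0,0,0,-0.1],[-0.55,0.49,0,0,0,-0.14],[-0.7,0.62,0,0,0,-0.18],[-0.85,0.75,0,0,0,-0.22],[-0.95,0.84,0,0,0,-0.26],[-1,0.88,0,0,0,-0.26]]'
```

```text
time_s: 2.25
tool_pos: [0.3405, 0.3426, 0.4015]
tool_rot: [180.0, -0.1, 66.6]
force: [0.6, 0.1, -0.1]
grip_width: 0.0599
time_s: 3.25
tool_pos: [0.3815, 0.2158, 0.4008]
tool_rot: [180.0, -0.0, 66.6]
force: [-0.2, 0.5, -0.3]
grip_width: 0.0599
time_s: 4.25
tool_pos: [0.4224, 0.0897, 0.4007]
tool_rot: [180.0, -0.0, 90.0]
force: [0.2, -0.9, -0.7]
grip_width: 0.0601
```

```bash
python3 -m pendant '[[-0.1,0.05,0,0,0,0],[-0.25,0.12,0,0,0,0],[-0.4,0.2,0,0,0,0],[-0.55,0.25,0,0,0,0],[-0.7,0.3,0,0,0,0],[-0.85,0.35,0,0,0,0],[-0.98,0.4,0,0,0,0],[-1,0.4,0,0,0,0]]'
python3 - <<'E'
from h import *
from cell import env
o=env.get_obs();c=cam("wrist");cv2.imwrite("pics/w1.png",c["frame"][:,:,::-1])
print(o["tool_pos"],o["tool_rot"])
p=np.load("press.npy");V=wristview(c,o)
for n,L in dict(grip=None,axis=(0,0,.23),axish=(0,0,.215),c1=(-.025,.19,.215),c2=(-.025,-.125,.215),c3=(.025,.19,.215)).items():
    print(n,proj(c,[.5195,-.0504,.283] if L is None else world(p,L),V).round(1))
E
```

```text
time_s: 5.25
tool_pos: [0.4626, -0.0113, 0.4007]
tool_rot: [180.0, 0.0, 89.9]
force: [-0.0, -0.3, -0.1]
grip_width: 0.0597
[ 0.46258043 -0.01126266  0.40067271] [1.79999835e+02 5.86805405e-03 8.99197384e+01]
grip [[269.  281.9]]
axis [[296.1 313.3]]
axish [[297.  305.6]]
c1 [[496.  280.8]]
c2 [[165.3 283.1]]
c3 [[490.1 327.2]]
```

View pics/w1.png

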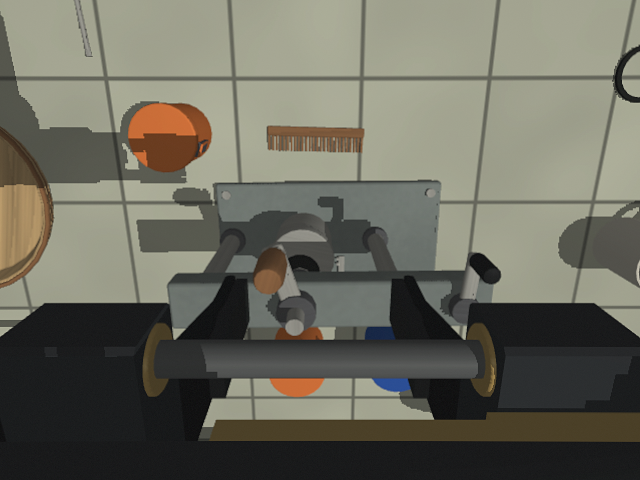

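Run:
```python
import cv2
t=cv2.imread("pics/w1.png")
cv2.imwrite("pics/w1c.png",cv2.resize(t[205:345,155:315],None,fx=4,fy=4,interpolation=cv2.INTER_CUBIC))
cv2.imwrite("pics/w1d.png",cv2.resize(t[235:345,400:510],None,fx=4,fy=4,interpolation=cv2.INTER_CUBIC))
```

```text
(no output)
```

View pics/w1c.png

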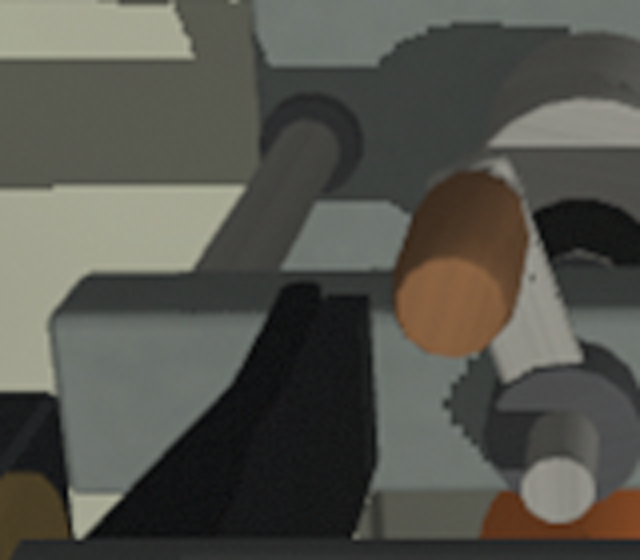

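View pics/w1d.png

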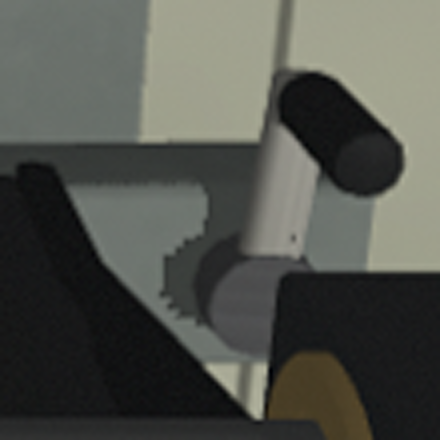

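Run:
```python
from h import *
c=cam("wrist");
o=dict(tool_pos=[ 0.46258043,-0.01126266,0.40067271],tool_rot=[179.9999835,.0058,89.92]);p=np.load("press.npy");V=wristview(c,o)
print("grip",atz(c,[267.6,281.6],.283,V),"pin",atz(c,[492.4,275.7],.265,V))
for z in np.arange(.245,.267,.003): print(z,proj(c,world(p,(0,0,z)),V).round(1), atz(c,[294.4,327.4],z,V).round(4))
q=p
pin=atz(c,[492.4,275.7],.265,V)-p[:2];print(pin)
# spindle in top & scene
t=cam("top");s=cam("scene")
for z in (.249,.255,.261): print(z,(atz(t,(np.array([446,174])+.5)/5-.5+[235,165],z)-p[:2]).round(4))
```

```text
grip [ 0.51924407 -0.05150477] pin [0.52242092 0.13062123]
0.245 [[295.3 321.5]] [ 0.5824 -0.034 ]
0.248 [[295.1 323.2]] [ 0.5806 -0.0338]
0.251 [[294.9 325. ]] [ 0.5788 -0.0336]
0.254 [[294.7 326.7]] [ 0.577  -0.0334]
0.257 [[294.5 328.5]] [ 0.5752 -0.0332]
0.26 [[294.3 330.4]] [ 0.5734 -0.033 ]
0.263 [[294.1 332.2]] [ 0.5716 -0.0328]
0.266 [[293.9 334.1]] [ 0.5698 -0.0326]
[-0.05388915  0.1637017 ]
0.249 [ 0.0001 -0.0001]
0.255 [-0.001  -0.0001]
0.261 [-0.0021 -0.0002]
```

```bash
python3 -m pendant '[[-0.06,0.08,0.08,0,0,0],[-0.13,0.18,0.2,0,0,0],[-0.2,0.28,0.3,0,0,0],[-0.27,0.38,0.4,0,0,0],[-0.34,0.48,0.5,0,0,0],[-0.38,0.54,0.57,0,0,0],[-0.395,0.567,0.6,0,0,0],[-0.395,0.567,0.6,0,0,0]]'
python3 - <<'E'
from h import *
from cell import env
o=env.get_obs();c=cam("wrist");cv2.imwrite("pics/w2.png",c["frame"][:,:,::-1])
print(o["tool_pos"]);V=wristview(c,o)
print(proj(c,[[.5194,-.0509,.283],[.5194,-.0509,.233]],V))
E
```

```text
time_s: 6.45
tool_pos: [0.5191, -0.0494, 0.3405]
tool_rot: [-180.0, -0.0, 90.0]
force: [-0.8, -0.5, -0.2]
grip_width: 0.0603
[ 0.51910163 -0.04944571  0.34054572]
[[316.6781057  238.3718357 ]
 [317.12052514 215.55440007]]
```

View pics/w2.png

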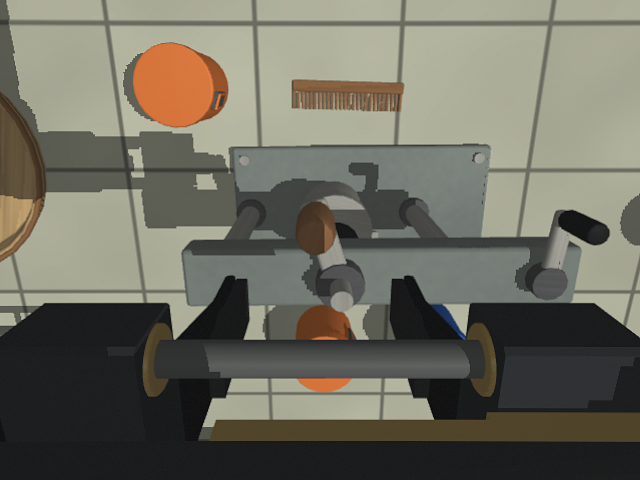

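The grip top shows at about (316,238), exactly where predicted. I'll descend and close.

```bash
python3 -m pendant '[[-0.01,0,0.1,0,0,0],[-0.013,0,0.25,0,0,0],[-0.013,0,0.4,0,0,0],[-0.013,0,0.55,0,0,0],[-0.013,0,0.7,0,0,0],[-0.013,0,0.85,0,0,0],[-0.013,0,0.95,0,0,0],[-0.013,0,0.985,0,0,0]]' && python3 -m pendant '[[0,0,0,0,0,0],[0,0,0,0,0,0],[0,0,0,0,0,0],[0,0,0,0,0,0],[0,0,0,0,0,0],[0,0,0,0,0,0],[0,0,0,0,0,0],[0,0,0,0,0,0]]' 15 15
python3 - <<'E'
import numpy as np
# rows for 120 deg arcs, 15deg/row, relative to start angle
th0=197.4
for k in range(6):
    a=np.radians(th0-120*k)
    for i in range(1,9):
        b=a-np.radians(15*i); print([round(.6*(np.sin(b)-np.sin(a)),3),round(.6*(np.cos(b)-np.cos(a)),3)],end=' ')
    print()
    if k==2: break
E
```

```text
time_s: 7.5
tool_pos: [0.5189, -0.0508, 0.2414]
tool_rot: [-180.0, 0.0, 90.0]
force: [0.7, -0.1, 0.7]
grip_width: 0.0597
time_s: 8.5
tool_pos: [0.5192, -0.051, 0.2424]
tool_rot: [180.0, 0.0, 90.0]
force: [-0.3, -0.5, 2.7]
grip_width: 0.0252
[np.float64(0.154), np.float64(-0.027)] [np.float64(0.31), np.float64(-0.013)] [np.float64(0.457), np.float64(0.041)] [np.float64(0.586), np.float64(0.131)] [np.float64(0.686), np.float64(0.251)] [np.float64(0.752), np.float64(0.393)] [np.float64(0.779), np.float64(0.547)] [np.float64(0.765), np.float64(0.703)] 
[np.float64(-0.054), np.float64(0.147)] [np.float64(-0.144), np.float64(0.275)] [np.float64(-0.264), np.float64(0.376)] [np.float64(-0.406), np.float64(0.442)] [np.float64(-0.56), np.float64(0.469)] [np.float64(-0.716), np.float64(0.455)] [np.float64(-0.864), np.float64(0.401)] [np.float64(-0.992), np.float64(0.311)] 
[np.float64(-0.1), np.float64(-0.12)] [np.float64(-0.166), np.float64(-0.262)] [np.float64(-0.193), np.float64(-0.417)] [np.float64(-0.179), np.float64(-0.573)] [np.float64(-0.126), np.float64(-0.72)] [np.float64(-0.036), np.float64(-0.848)] [np.float64(0.085), np.float64(-0.948)] [np.float64(0.227), np.float64(-1.014)]
```

```bash
python3 -m pendant '[[0.154,-0.027,0,0,0,0],[0.31,-0.013,0,0,0,0],[0.457,0.041,0,0,0,0],[0.586,0.131,0,0,0,0],[0.686,0.251,0,0,0,0],[0.752,0.393,0,0,0,0],[0.779,0.547,0,0,0,0],[0.765,0.703,0,0,0,0]]'
python3 - <<'E'
from h import *
from cell import env
o=env.get_obs();d=o["tool_pos"][:2]-np.load("press.npy")[:2]
print(o["force"],np.hypot(*d),np.degrees(np.arctan2(d[1],d[0])))
c=cam("scene");cv2.imwrite("pics/s3.png",cv2.resize(c["frame"][190:335,255:415,::-1],None,fx=4,fy=4,interpolation=cv2.INTER_CUBIC))
E
```

```text
time_s: 9.5
tool_pos: [0.5892, 0.0254, 0.2422]
tool_rot: [-179.8, 0.1, 90.0]
force: [-3.3, -4.8, 6.1]
grip_width: 0.0252
[-3.34252874 -4.8226775   6.11652929] 0.05992981259353904 77.5808170875853
```

View pics/s3.png

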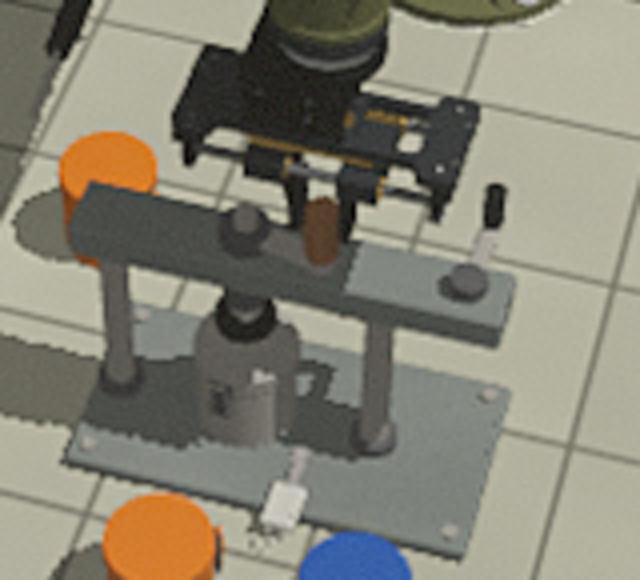

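The grip followed the hand with low forces, so I'll continue the circle.

```bash
python3 -m pendant '[[-0.054,0.147,0,0,0,0],[-0.144,0.275,0,0,0,0],[-0.264,0.376,0,0,0,0],[-0.406,0.442,0,0,0,0],[-0.56,0.469,0,0,0,0],[-0.716,0.455,0,0,0,0],[-0.864,0.401,0,0,0,0],[-0.992,0.311,0,0,0,0]]'
python3 -m pendant '[[-0.1,-0.12,0,0,0,0],[-0.166,-0.262,0,0,0,0],[-0.193,-0.417,0,0,0,0],[-0.179,-0.573,0,0,0,0],[-0.126,-0.72,0,0,0,0],[-0.036,-0.848,0,0,0,0],[0.085,-0.948,0,0,0,0],[0.227,-1,0,0,0,0]]'
python3 -m pendant '[[0.154,-0.041,0,0,0,0],[0.31,-0.027,0,0,0,0],[0.457,0.027,0,0,0,0],[0.586,0.117,0,0,0,0],[0.686,0.237,0,0,0,0],[0.752,0.379,0,0,0,0],[0.779,0.533,0,0,0,0],[0.765,0.689,0,0,0,0]]'
python3 - <<'E'
from h import *
from cell import env
o=env.get_obs();d=o["tool_pos"][:2]-np.load("press.npy")[:2]
print(o["force"],np.hypot(*d),np.degrees(np.arctan2(d[1],d[0])))
c=cam("scene");cv2.imwrite("pics/s4.png",cv2.resize(c["frame"][190:335,255:415,::-1],None,fx=4,fy=4,interpolation=cv2.INTER_CUBIC))
E
```

```text
time_s: 10.55
tool_pos: [0.6216, -0.0733, 0.2423]
tool_rot: [179.9, -0.0, 90.1]
force: [2.3, 0.5, 4.4]
grip_width: 0.0249
time_s: 11.55
tool_pos: [0.519, -0.051, 0.2423]
tool_rot: [-180.0, 0.0, 90.0]
force: [2.4, -2.4, 5.0]
grip_width: 0.0254
time_s: 12.55
tool_pos: [0.5886, 0.0256, 0.2421]
tool_rot: [-179.8, 0.0, 90.0]
force: [-2.8, -4.4, 8.9]
grip_width: 0.0247
[-2.76307984 -4.43947335  8.92225779] 0.05993196270886509 78.12440450718194
```

View pics/s4.png

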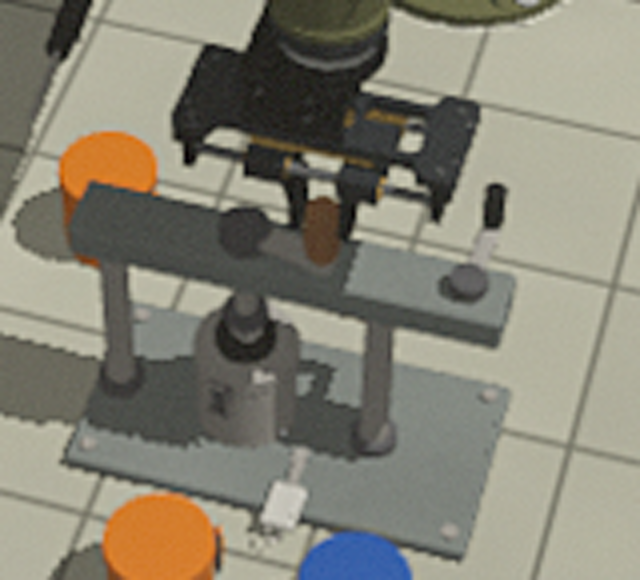

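480° so far is 32 mm of travel, and contact is expected near 34 mm. I'll do another 120° and then inspect the spring.

```bash
python3 -m pendant '[[-0.054,0.147,0,0,0,0],[-0.144,0.275,0,0,0,0],[-0.264,0.376,0,0,0,0],[-0.406,0.442,0,0,0,0],[-0.56,0.469,0,0,0,0],[-0.716,0.455,0,0,0,0],[-0.864,0.401,0,0,0,0],[-0.992,0.311,0,0,0,0]]'
python3 - <<'E'
from h import *
from cell import env
o=env.get_obs();p=np.load("press.npy");d=o["tool_pos"][:2]-p[:2]
print(o["force"],np.hypot(*d),np.degrees(np.arctan2(d[1],d[0])))
c=cam("scene");cv2.imwrite("pics/s5.png",cv2.resize(c["frame"][250:315,285:365,::-1],None,fx=8,fy=8,interpolation=cv2.INTER_CUBIC))
for z in (.1,.112,.116,.120,.124,.128,.15,.185): print(z,((proj(c,world(p,(0,0,z)))[0]-[285,250]+.5)*8-.5).round(0))
E
```

```text
time_s: 13.6
tool_pos: [0.6226, -0.0719, 0.2423]
tool_rot: [179.8, -0.1, 90.1]
force: [4.4, 0.7, 5.7]
grip_width: 0.0251
[4.37121624 0.6724976  5.67083551] 0.06039934015707198 -40.013072449755455
0.1 [248. 198.]
0.112 [248. 178.]
0.116 [248. 171.]
0.12 [248. 164.]
0.124 [248. 157.]
0.128 [248. 150.]
0.15 [247. 112.]
0.185 [247.  50.]
```

View pics/s5.png

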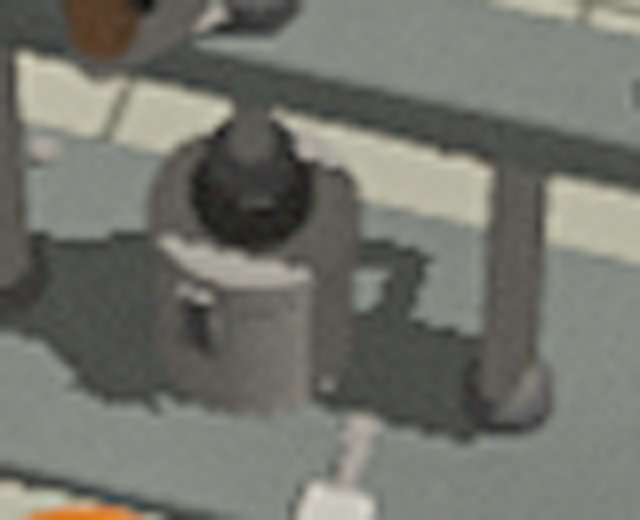

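Run:
```python
from h import *
p=np.load("press.npy")
def prof(fn,k,ox,oy):
    g=cv2.cvtColor(cv2.imread(fn),cv2.COLOR_BGR2GRAY).astype(float)
    ys=np.arange(262,292,.5)
    out=[]
    for y in ys:
        Y=int(round((y-oy+.5)*k-.5)); X0=int((313.5-ox)*k);X1=int((317.5-ox)*k)
        out.append(g[Y,X0:X1].mean() if 0<=Y<g.shape[0] else np.nan)
    return ys,np.array(out)
P=[prof(*a) for a in (("pics/scenec.png",4.6,255,205),("pics/s3.png",4,255,190),("pics/s4.png",4,255,190),("pics/s5.png",8,285,250))]
for i,y in enumerate(P[0][0]): print(y,[int(q[1][i]) for q in P])
import sys
c=cam("scene")
a=np.radians(np.arange(0,360,3));ring=np.c_[.023*np.cos(a),.023*np.sin(a),0*a]
for z in (.1,.108,.112): 
    q=proj(c,world(p,ring+[0,0,z])); print(z,q[:,1].min(),q[:,1].max(),q[:,0].min(),q[:,0].max())
```

```text
262.0 [72, 73, 77, 82]
262.5 [66, 66, 80, 89]
263.0 [57, 59, 84, 95]
263.5 [54, 57, 85, 98]
264.0 [55, 56, 86, 95]
264.5 [56, 56, 85, 88]
265.0 [61, 56, 85, 82]
265.5 [68, 54, 87, 83]
266.0 [76, 55, 88, 86]
266.5 [85, 58, 88, 87]
267.0 [84, 68, 84, 87]
267.5 [75, 82, 81, 89]
268.0 [56, 91, 72, 88]
268.5 [45, 92, 61, 87]
269.0 [37, 84, 53, 82]
269.5 [36, 71, 53, 74]
270.0 [40, 55, 54, 65]
270.5 [39, 42, 54, 60]
271.0 [38, 34, 56, 57]
271.5 [37, 35, 58, 58]
272.0 [38, 37, 65, 59]
272.5 [39, 37, 73, 58]
273.0 [50, 36, 81, 58]
273.5 [64, 32, 84, 58]
274.0 [77, 35, 79, 59]
274.5 [88, 43, 69, 62]
275.0 [91, 61, 54, 59]
275.5 [91, 80, 40, 49]
276.0 [89, 95, 31, 40]
276.5 [87, 96, 34, 40]
277.0 [87, 93, 38, 41]
277.5 [88, 91, 38, 39]
278.0 [91, 89, 37, 38]
278.5 [90, 91, 33, 36]
279.0 [88, 92, 36, 36]
279.5 [86, 92, 44, 34]
280.0 [85, 91, 60, 46]
280.5 [89, 90, 76, 67]
281.0 [98, 90, 90, 99]
281.5 [124, 90, 93, 128]
282.0 [142, 90, 92, 152]
282.5 [154, 88, 90, 164]
283.0 [161, 88, 89, 168]
283.5 [163, 88, 89, 168]
284.0 [160, 89, 90, 163]
284.5 [157, 90, 90, 162]
285.0 [144, 91, 91, 148]
285.5 [120, 91, 92, 120]
286.0 [97, 92, 93, 96]
286.5 [90, 93, 94, 93]
287.0 [94, 94, 94, 97]
287.5 [93, 95, 93, 96]
288.0 [91, 94, 92, 95]
288.5 [89, 91, 92, 92]
289.0 [89, 91, 93, 92]
289.5 [90, 94, 96, 94]
290.0 [93, 98, 98, 98]
290.5 [94, 99, 99, 99]
291.0 [94, 99, 98, 99]
291.5 [94, 98, 98, 99]
0.1 268.1858268654553 280.4920893149435 307.73714382157203 323.3719296440629
0.108 266.4921698467969 278.81220103219414 307.70157955757503 323.3890993654146
0.112 265.64107616598386 277.9679309479365 307.68371611007154 323.3977261420595
```

At 600° the pad's lower edge (row 280.4) has stopped at the modelled lid-contact row (280.5). The collar kept sinking, so the squeeze is about 6–7.5 mm. I'll add 15° (about 1 mm), then release and lift.

```bash
python3 -m pendant '[[-0.03,-0.028,0,0,0,0],[-0.055,-0.06,0,0,0,0],[-0.08,-0.09,0,0,0,0],[-0.1,-0.12,0,0,0,0],[-0.1,-0.12,0,0,0,0],[-0.1,-0.12,0,0,0,0],[-0.1,-0.12,0,0,0,0],[-0.1,-0.12,0,0,0,0]]'
python3 -m pendant '[[0,0,0,0,0,0],[0,0,0,0,0,0],[0,0,0,0,0,0],[0,0,0,0,0,0],[0,0,-0.15,0,0,0],[0,0,-0.4,0,0,0],[0,0,-0.6,0,0,0],[0,0,-0.7,0,0,0]]' 60
python3 - <<'E'
from h import *
from cell import env
c=cam("scene");cv2.imwrite("pics/s6.png",cv2.resize(c["frame"][200:330,255:415,::-1],None,fx=5,fy=4.6,interpolation=cv2.INTER_CUBIC))
E
```

```text
time_s: 14.7
tool_pos: [0.6094, -0.0836, 0.2423]
tool_rot: [179.9, 0.1, 90.0]
force: [3.5, -2.6, 5.5]
grip_width: 0.025
time_s: 15.7
tool_pos: [0.6091, -0.0837, 0.3144]
tool_rot: [179.8, -0.0, 90.0]
force: [-0.5, -0.4, 0.3]
grip_width: 0.06
```

View pics/s6.png

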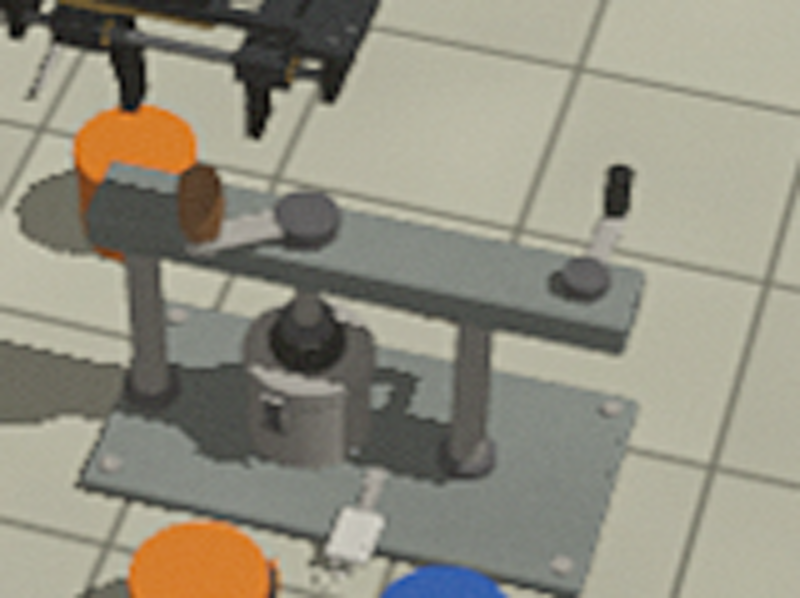

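The crank is released and standing still. Next I'll move above the lock pin.

```bash
python3 -m pendant '[[0.1,-0.06,0,0,0,0],[0.25,-0.15,0,0,0,0],[0.4,-0.24,0,0,0,0],[0.55,-0.33,0,0,0,0],[0.7,-0.42,0,0,0,0],[0.85,-0.51,0,0,0,0],[0.95,-0.57,0,0,0,0],[1,-0.6,0,0,0,0]]' 50
python3 -m pendant '[[0.1,-0.03,0,0,0,0],[0.25,-0.06,0,0,0,0],[0.4,-0.1,0,0,0,0],[0.55,-0.14,0,0,0,0],[0.7,-0.19,0,0,0,0],[0.85,-0.22,0,0,0,0],[0.95,-0.25,0,0,0,0],[1,-0.263,0,0,0,0]]' 50
python3 - <<'E'
from h import *
from cell import env
o=env.get_obs();c=cam("wrist");cv2.imwrite("pics/w7.png",c["frame"][:,:,::-1])
print(o["tool_pos"]);V=wristview(c,o);p=np.load("press.npy")
print(proj(c,[[.5228,.1307,.265],[.5228,.1307,.228],*world(p,[(0,.16,.228),(-.025,.19,.215)])],V))
E
```

```text
time_s: 16.75
tool_pos: [0.5478, 0.0177, 0.3119]
tool_rot: [-180.0, -0.0, 90.1]
force: [0.3, -0.5, 0.1]
grip_width: 0.05
time_s: 17.75
tool_pos: [0.5219, 0.1172, 0.3122]
tool_rot: [180.0, 0.0, 90.1]
force: [-0.3, 0.4, -0.3]
grip_width: 0.05
[0.5219257  0.11718462 0.31215657]
[[342.35838781 245.16616263]
 [339.50039787 226.08295623]
 [332.92422176 297.46354187]
 [374.6614067  257.16226586]]
```

View pics/w7.png

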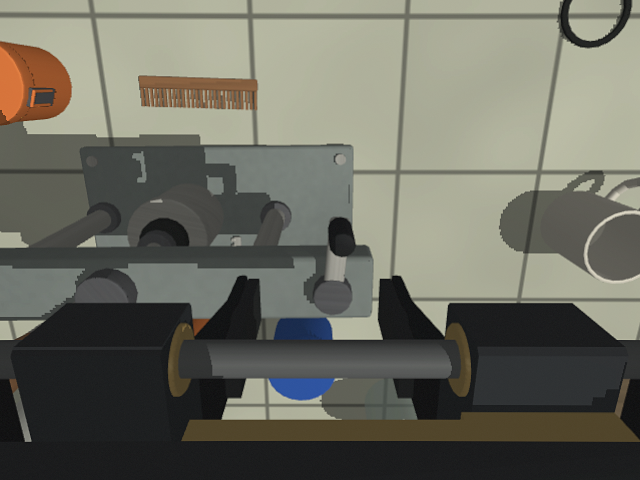

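The pin top is at (342,243), as predicted. I'll align, descend and grip.

```bash
python3 -m pendant '[[0.06,0.003,0,0,0,0],[0.12,0.007,0.04,0,0,0],[0.135,0.007,0.18,0,0,0],[0.135,0.007,0.33,0,0,0],[0.135,0.007,0.48,0,0,0],[0.135,0.007,0.62,0,0,0],[0.135,0.007,0.72,0,0,0],[0.135,0.007,0.755,0,0,0]]' && python3 -m pendant '[[0,0,0,0,0,0],[0,0,0,0,0,0],[0,0,0,0,0,0],[0,0,0,0,0,0],[0,0,0,0,0,0],[0,0,0,0,0,0],[0,0,0,0,0,0],[0,0,0,0,0,0]]' 8 20
python3 - <<'E'
from h import *
from cell import env
o=env.get_obs();print(o["tool_pos"],o["force"])
p=np.load("press.npy");pv=world(p,(0,.16,0))[0,:2]
d=o["tool_pos"][:2]-pv;a0=np.arctan2(d[1],d[0]);r=np.hypot(*d);print(pv,r,np.degrees(a0))
end=np.pi/2+p[2]-np.radians(2)
for k in range(1,9):
    b=a0+(end-a0)*k/8;v=pv+.052*np.array([np.cos(b),np.sin(b)])-o["tool_pos"][:2];print([round(v[1]*10,3),round(v[0]*10,3)])
c=cam("scene");cv2.imwrite("pics/s8.png",cv2.resize(c["frame"][180:330,275:435,::-1],None,fx=4,fy=4,interpolation=cv2.INTER_CUBIC))
E
```

```text
time_s: 18.8
tool_pos: [0.5225, 0.1299, 0.2359]
tool_rot: [-180.0, 0.0, 90.0]
force: [0.3, 0.2, 0.5]
grip_width: 0.0497
time_s: 19.8
tool_pos: [0.5229, 0.1302, 0.2369]
tool_rot: [180.0, -0.0, 90.0]
force: [-0.8, 1.2, 1.2]
grip_width: 0.0148
[0.52285498 0.1301924  0.23686427] [-0.75573531  1.17053788  1.20139586]
[0.57523462 0.12691592] 0.052482016920873086 176.4206575435487
[np.float64(0.098), np.float64(0.021)]
[np.float64(0.192), np.float64(0.055)]
[np.float64(0.277), np.float64(0.106)]
[np.float64(0.351), np.float64(0.173)]
[np.float64(0.411), np.float64(0.253)]
[np.float64(0.455), np.float64(0.343)]
[np.float64(0.48), np.float64(0.439)]
[np.float64(0.487), np.float64(0.538)]
```

View pics/s8.png

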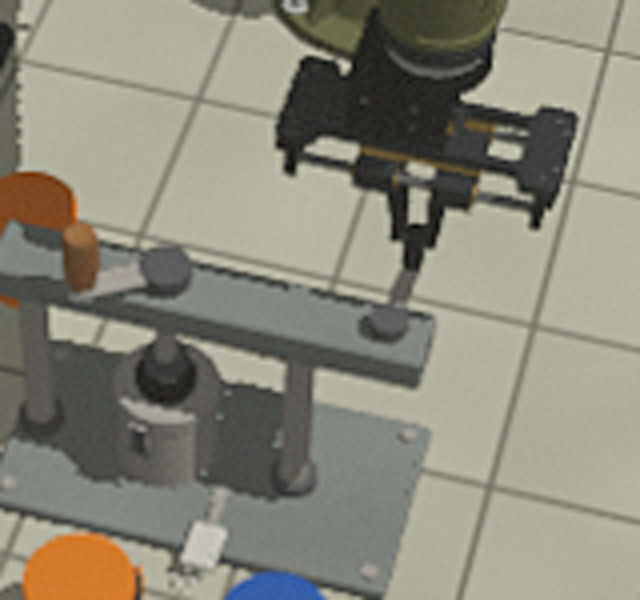

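```bash
python3 -m pendant '[[0.098,0.021,0,0,0,0],[0.192,0.055,0,0,0,0],[0.277,0.106,0,0,0,0],[0.351,0.173,0,0,0,0],[0.411,0.253,0,0,0,0],[0.455,0.343,0,0,0,0],[0.48,0.439,0,0,0,0],[0.487,0.538,0,0,0,0]]'
python3 -m pendant '[[0,0,0,0,0,0],[0,0.02,0,0,0,0],[0,0.03,0,0,0,0],[0,0.04,0,0,0,0],[0,0.04,0,0,0,0],[0,0.04,0,0,0,0],[0,0.04,0,0,0,0],[0,0.04,0,0,0,0]]'
python3 - <<'E'
from h import *
from cell import env
o=env.get_obs();p=np.load("press.npy");pv=world(p,(0,.16,0))[0,:2]
d=o["tool_pos"][:2]-pv;print(o["force"],np.hypot(*d),"lock~",np.pi+p[2]-np.arctan2(d[1],d[0]))
c=cam("scene");cv2.imwrite("pics/s9.png",cv2.resize(c["frame"][180:330,275:435,::-1],None,fx=4,fy=4,interpolation=cv2.INTER_CUBIC))
E
```

```text
time_s: 20.85
tool_pos: [0.575, 0.178, 0.2363]
tool_rot: [-179.7, 0.1, 90.0]
force: [-4.6, -1.0, 3.7]
grip_width: 0.0148
time_s: 21.85
tool_pos: [0.5795, 0.1785, 0.2364]
tool_rot: [-179.9, 0.0, 90.0]
force: [-5.2, -1.6, 1.8]
grip_width: 0.0146
[-5.17350412 -1.64402406  1.79865219] 0.05171441202966682 lock~ 1.6598000917654676
```

View pics/s9.png

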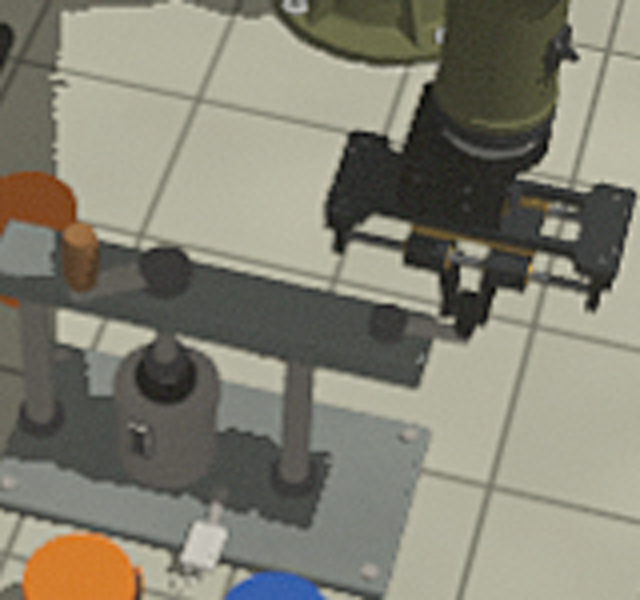

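The lever points along +y at its stop. I'll release, lift and look.

```bash
python3 -m pendant '[[0,-0.03,0,0,0,0],[0,-0.03,0,0,0,0],[0,-0.03,0,0,0,0],[0,-0.03,0,0,0,0],[0,-0.03,-0.2,0,0,0],[0,-0.03,-0.5,0,0,0],[0,-0.03,-0.8,0,0,0],[0,-0.03,-1,0,0,0]]' 50
python3 -m pendant '[[0,-0.1,-0.05,0.08,0,0],[0,-0.25,-0.1,0.16,0,0],[-0.1,-0.4,-0.1,0.24,0,0],[-0.3,-0.55,-0.1,0.3,0,0],[-0.5,-0.7,-0.1,0.36,0,0],[-0.7,-0.85,-0.1,0.36,0,0],[-0.9,-0.95,-0.1,0.36,0,0],[-1,-1,-0.1,0.36,0,0]]'
python3 - <<'E'
from h import *
from cell import env
o=env.get_obs();c=cam("wrist");cv2.imwrite("pics/w10.png",c["frame"][:,:,::-1])
print(o["tool_pos"],o["tool_rot"])
c=cam("scene");cv2.imwrite("pics/s10.png",cv2.resize(c["frame"][180:330,275:435,::-1],None,fx=4,fy=4,interpolation=cv2.INTER_CUBIC))
E
```

```text
time_s: 22.9
tool_pos: [0.5781, 0.1788, 0.3383]
tool_rot: [179.9, -0.0, 90.0]
force: [1.2, 0.0, -0.1]
grip_width: 0.0498
time_s: 23.9
tool_pos: [0.4711, 0.078, 0.3268]
tool_rot: [-149.0, -0.3, 89.7]
force: [0.8, -0.5, -0.3]
grip_width: 0.05
[0.47107856 0.07796826 0.32680553] [-149.01485907   -0.26411023   89.70031371]
```

View pics/w10.png

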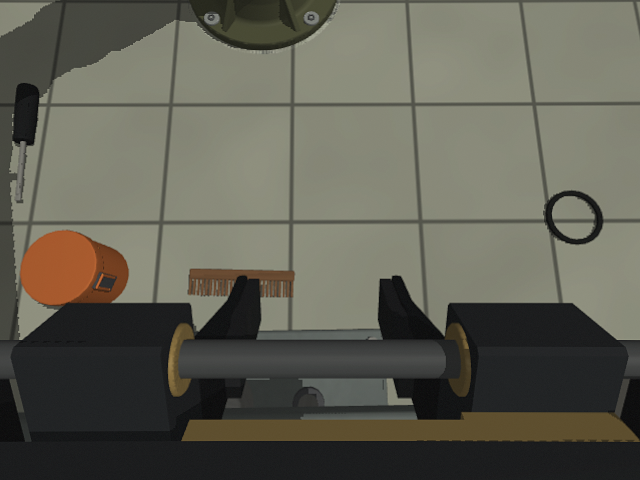

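View pics/s10.png

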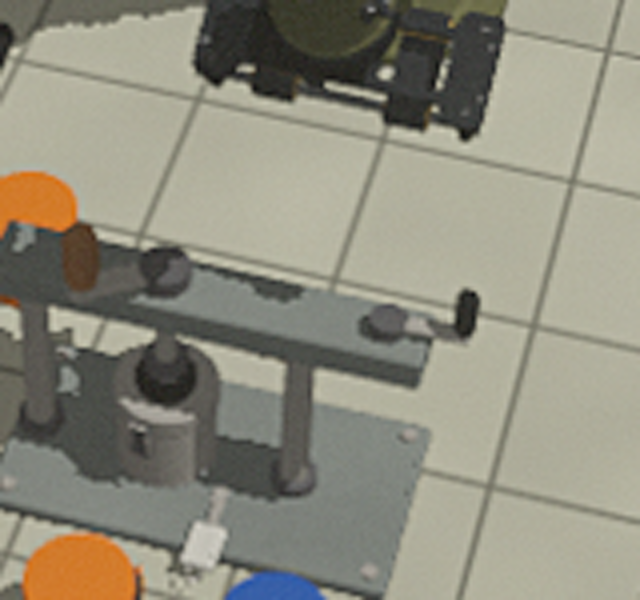

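I tilted the wrong way, so I'll tilt forward to bring the pad and spring into view.

```bash
python3 -m pendant '[[-0.12,0.02,0.09,-0.09,0,0],[-0.25,0.05,0.18,-0.18,0,0],[-0.37,0.08,0.27,-0.27,0,0],[-0.5,0.11,0.36,-0.36,0,0],[-0.62,0.14,0.45,-0.45,0,0],[-0.75,0.17,0.54,-0.54,0,0],[-0.87,0.2,0.65,-0.63,0,0],[-1,0.225,0.76,-0.7,0,0]]'
python3 - <<'E'
from h import *
from cell import env
o=env.get_obs();c=cam("wrist");f=c["frame"][:,:,::-1]
print(o["tool_pos"],o["tool_rot"],o["force"]);V=wristview(c,o);p=np.load("press.npy")
cv2.imwrite("pics/w11.png",f)
for z in (.1,.112,.12,.128): print(z,proj(c,world(p,[(-.023,0,z),(0,0,z)]),V).round(1).tolist())
E
```

```text
time_s: 25.0
tool_pos: [0.4688, 0.0134, 0.2302]
tool_rot: [165.4, -2.2, 90.9]
force: [-0.3, 1.8, 0.5]
grip_width: 0.0503
[0.46883529 0.01338156 0.2301816 ] [165.394617    -2.20504839  90.85016273] [-0.33916965  1.80499014  0.47190545]
0.1 [[255.8, 258.7], [257.7, 280.2]]
0.112 [[254.5, 267.5], [256.5, 289.3]]
0.12 [[253.6, 273.7], [255.6, 295.7]]
0.128 [[252.6, 280.1], [254.8, 302.3]]
```

View pics/w11.png

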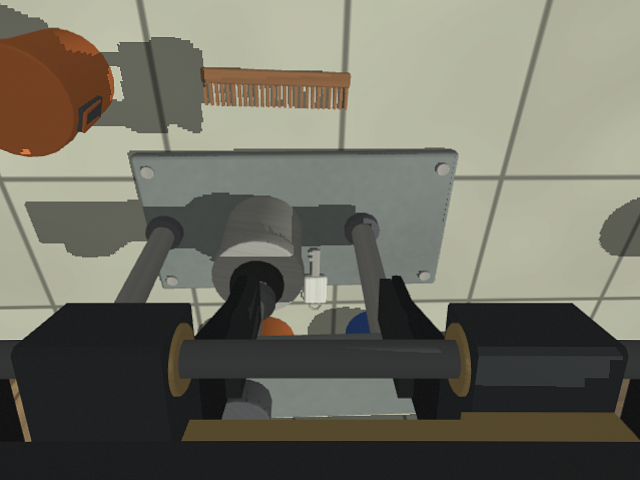

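```bash
python3 -m pendant '[[-0.1,0,0,-0.05,0,0],[-0.2,-0.05,0,-0.1,0,0],[-0.3,-0.1,0,-0.15,0,0],[-0.4,-0.15,0,-0.2,0,0],[-0.45,-0.2,0,-0.22,0,0],[-0.45,-0.2,0,-0.22,0,0],[-0.45,-0.2,0,-0.22,0,0],[-0.45,-0.2,0,-0.22,0,0]]'
python3 - <<'E'
from h import *
from cell import env
o=env.get_obs();c=cam("wrist");f=c["frame"][:,:,::-1]
print(o["tool_pos"],o["tool_rot"],o["qpos"].round(1));V=wristview(c,o);p=np.load("press.npy")
cv2.imwrite("pics/w12.png",f)
for z in (.1,.112,.12,.128): print(z,proj(c,world(p,[(-.023,0,z),(0,0,z)]),V).round(1).tolist())
u=proj(c,world(p,(0,0,.112)),V)[0].astype(int);print(u)
x0,y0=max(u[0]-60,0),max(u[1]-70,0);cv2.imwrite("pics/w12c.png",cv2.resize(f[y0:y0+110,x0:x0+120],None,fx=5,fy=5,interpolation=cv2.INTER_CUBIC));print(x0,y0)
E
```

```text
time_s: 26.05
tool_pos: [0.4591, -0.0179, 0.1456]
tool_rot: [160.9, -9.0, 89.2]
force: [-0.8, -0.1, 1.0]
grip_width: 0.0498
[ 0.45910094 -0.01794259  0.14563373] [160.93754485  -8.98260499  89.24318007] [ 21.3 -17.2 -11.1 128.3 -18.7  52.3 107.3]
0.1 [[288.4, 334.6], [290.4, 355.4]]
0.112 [[290.1, 348.9], [292.1, 369.7]]
0.12 [[291.4, 359.0], [293.4, 379.8]]
0.128 [[292.7, 369.5], [294.6, 390.3]]
[292 369]
232 299
```

View pics/w12c.png

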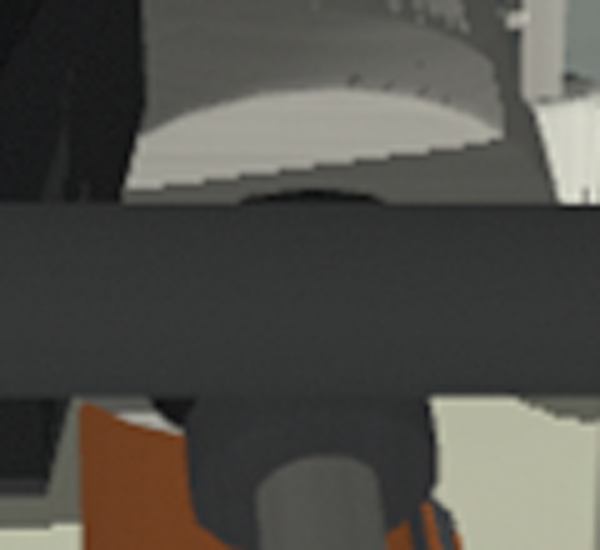

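The view reached the arm's range limit (joint 2 near -17.2°), so I'll back off upward. The pad's front lower edge is at row ≈337 in the full frame, against 335 predicted for lid contact.

```bash
python3 -m pendant '[[0,0,-0.1,0.03,0,0],[0,0,-0.25,0.07,0,0],[0,0,-0.4,0.11,0,0],[0,0,-0.55,0.15,0,0],[0,0,-0.7,0.18,0,0],[0,0,-0.85,0.2,0,0],[0,0,-0.95,0.2,0,0],[0,0,-1,0.2,0,0]]'
python3 - <<'E'
from h import *
from cell import env
o=env.get_obs();c=cam("wrist");f=c["frame"][:,:,::-1]
print(o["tool_pos"],o["tool_rot"],o["qpos"].round(1),o["force"]);V=wristview(c,o);p=np.load("press.npy")
cv2.imwrite("pics/w13.png",f)
print(proj(c,world(p,[(-.023,0,.1),(-.023,0,.112),(0,0,.12)]),V).round(1).tolist())
E
```

```text
time_s: 27.1
tool_pos: [0.4268, -0.0268, 0.24]
tool_rot: [178.7, -9.5, 90.0]
force: [0.8, 0.3, 0.2]
grip_width: 0.0498
[ 0.42676963 -0.02675346  0.23996781] [178.7469187   -9.49062678  90.03732977] [ 20.3  -9.4 -10.2 108.9 -11.4  81.  102. ] [0.77832791 0.34783852 0.2452749 ]
[[285.3, 340.8], [286.6, 348.8], [288.3, 377.5]]
```

View pics/w13.png

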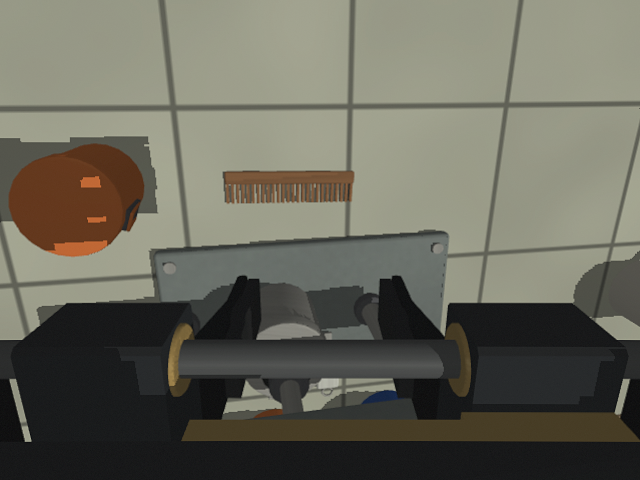

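Run:
```python
import cv2
a=cv2.imread("pics/w11.png")[230:330,200:320];b=cv2.imread("pics/w7.png")[180:280,100:220]
cv2.imwrite("pics/cmp.png",cv2.resize(cv2.vconcat([a,b]),None,fx=3,fy=3,interpolation=cv2.INTER_CUBIC))
```

```text
(no output)
```

View pics/cmp.png

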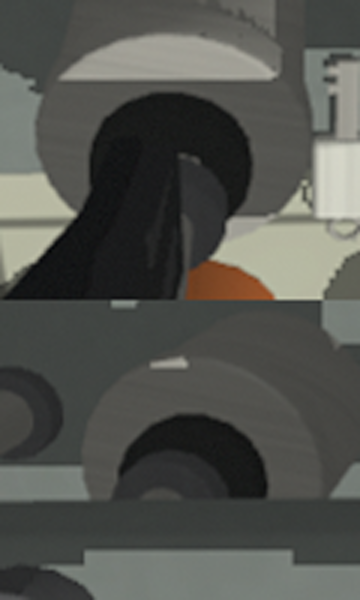

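Two estimates of the squeeze:
- **Pad and crank travel:** the pad moved 32.4 mm in the image against 41 mm of spindle travel from 615° of crank, giving about 8.6 mm.
- **Spindle height:** the starting spindle height gives about 7 mm.

Both are well within 2–14 mm. One last look before handing in.

Run:
```python
from h import *
from cell import env
t=cam("top")["frame"][:,:,::-1];s=cam("scene")["frame"][:,:,::-1]
cv2.imwrite("pics/t14.png",t)
cv2.imwrite("pics/s14.png",cv2.resize(s[180:330,275:435],None,fx=4,fy=4,interpolation=cv2.INTER_CUBIC))
o=env.get_obs();print(o["time_s"],o["force"],np.abs(o["joint_velocities"]).max())
```

```text
27.25 [-0.03533765  0.41715199 -0.33815223] 0.4700214160384616
```

View pics/t14.png

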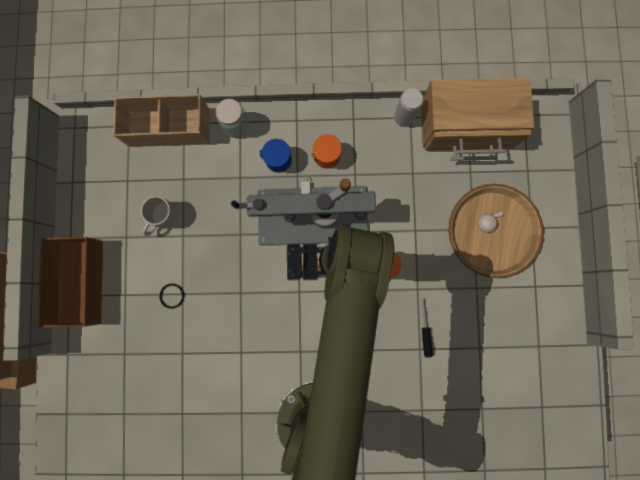

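View pics/s14.png

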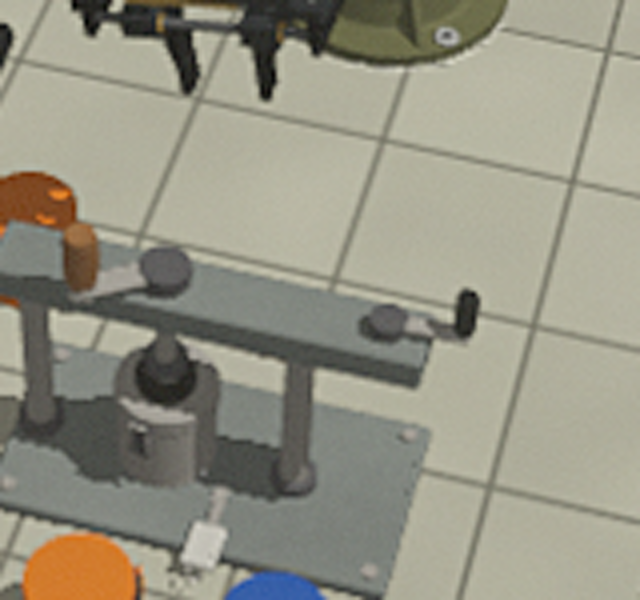

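In the top view the lock pin is at (235,204), pointing along +y (locked), and the grip is at (345,184). The bystanders are where they were and the gripper is clear. The scene view shows the canister upright under the pad.

```bash
python3 -c "
from cell import env
print(env.sign_off())"
```

```text
the job is handed in; nothing more can be done
None
```

I wound the press down, swung the lock lever to its stop and handed the job in at about 27 s. I got no verdict back.

- **Crank:** I held it by the grip and turned it about 615° clockwise in a steady circle. In the scene image the pad stopped at the row where it should touch the lid. I put the spring squeeze at about 7 mm from the starting spindle height and about 8.6 mm from how far the pad and crank travelled. I never measured the spring gap directly.
- **Lock lever:** I let go of the crank first, then swung the lever to its stop. The hand position read 1.66 rad against the stop's 1.571. I took the excess as slip or a small error in my press position. After I let go, the top and scene views show the lever pointing along the press's +y.
- **Final look:** The canister stands upright under the pad and the gripper is clear. The bystanders in view had not moved. The arm hid the comb in the last top view, but it looked undisturbed in the wrist picture just before.
- **Failed check:** I tried for a close wrist-camera view of the spring. The gripper blocked it, and joint 2 came to -17.2° (limit -17.29°), so I backed off.

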